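Swap an oversized pot lid for the one that fits

ROBOT

A 6-joint arm with a two-finger parallel gripper is mounted at the origin on a cart in front of the work surface, level with it; the furniture and walls round the work are solid. World frame = base frame: x ahead of the robot, y to its left, z up, the work surface at z = 0. Lengths are in m, angles in rad, forces in N, time in s.
With the tool pointing down it reaches from about 0.35 to 0.975 m from the base axis. Payload 4.9 kg.
Tool frame: the origin (TCP) lies at the very end of the fingers, on their centre line; the grasp point (between the pads) lies 19 mm behind it; z points along the fingers, y is the line along which they close (so a half turn about z gives the same grasp; the last joint's range is limited). The gripper opens to 85 mm and grips with 20 to 120 N. Pads are 22 mm wide; open, the fingers measure 114 mm over their backs; the gripper's body (76 mm by 85 mm) begins 54 mm behind the grasp point. The pads swing forward as they close: fully open they stand 13 mm farther back than shut.
Start: joints at [1.01, 0.053, 1.613, -0, 1.476, -0.119], TCP at [0.267, 0.565, 0.231] pointing down, gripper open.
Joint ranges: [-3.01, 3.01], [-1.01, 2.22], [0.06, 2.58], [-1.02, 4.17], [0.09, 2.62], [-3.14, 3.14]. Speed limits (rad/s): [2.57, 2.57, 3.14, 3.14, 3.14, 3.14].

INTERFACE

Orientations are given as a unit quaternion [w, x, y, z].
In Python, from plant import monitor, vision, manip gives the robot as it stands. The module is installed in compiled form; this text tells all that it offers.
- The arm moves only by the tool arm_command, never from a script. Its argument "rows" is a list of rows, each a list of 3 entries, a list of its own where there are three numbers: the finger opening in mm, from 0 to 85.4, then the shift along the world's x, y, z in units of 30 cm (1.0 is 30 cm), then the turn, a rotation vector about the world's x, y, z in units of pi/2 rad (1.0 is pi/2 rad). In form: [[claw, [x, y, z], [wx, wy, wz]], ...]. A call has 1 to 12 rows; each row is the pose to reach, as a shift and turn from the pose commanded when the call began; what a row does not reach only later rows make up. A row lasts 1/12 s, in which the tool goes at most 41.7 mm and 7.16 degrees, less where a joint would pass 70% of its speed; a pose out of reach is approached as far as the arm can. A call with a number of a shift or a turn outside -1 to 1 is refused whole. A call with a gripper value outside its range is refused whole. The fingers move at their own pace and stop on an object; the grip force is fixed at half the most. Time passes only in rows, so rows that repeat a pose let the fingers close. It gives the time, the measured TCP pose, the force, the opening and the grip force at its end, in the units of the state.
- monitor.state(): the state, without advancing time (a new reading comes with each control period).
- vision.grab_frame(name): name is "scene" or "top" or "wrist"; returns a dict with "color" (384x512x3 uint8, red, green, blue), "z_map" (384x512 float32, m along the optical axis (not along the pixel's ray), 0 where there is no reading), "mtx" (3x3 intrinsics, pixels), "R" (3x3) and "t" (3): a world point X has camera coordinates R X + t. Camera axes: x right, y down, z forward; pixel columns grow to the right and rows downward; lengths in m; the calibration is good to about 2 mm. A picture is of the moment at which its call begins.
- manip.job_done(): hands the job in; it is judged then, once.
The state is a dict: "time": time; "joint_pos": joint angles; "joint_vel": joint speeds; "joint_efforts": joint torques, N m; "tool_pos": TCP position; "tool_rot": TCP orientation; "contact_force": force on the tool from outside, world axes, zero at the start; "ft_torque": the same for the moment, N m; "gripper_width": opening from 0.0 (shut) to 1.0 (fully open); "grasp_force": force on a finger pad.
Only numpy, scipy, OpenCV 4.12 (cv2) and the standard library are available. Lean on these libraries where they do the work, as an engineer would, in place of code of your own. Each camera call takes 0.05 s, during which the arm holds its last target. There are 200 camera calls.

TASK

The lid on the small pot is too big for it. Lift it off by its knob and set it aside flat on the round wooden board, knob up; then take by its knob the lid that fits the pot from the sloping lid rack and put it on the pot so that it sits fully home. Set both lids down without dropping them, leave the other lid in the rack and the pot where it stands, and do not knock the things standing around.

Things in the scene. Friction and masses are not known exactly. Their poses are not given: they have to be found in the camera images.
- pot: small straight-sided open steel pot, loose (about 0.8 kg), outside 104 mm across, 70 mm high, walls 4 mm (mouth 96 mm across); two small loop handles at its x sides reach 80 mm from the axis, about 50 mm up. Origin: centre of its underside; z up the axis
- board: round wooden board, 160 mm across, 14 mm thick, fixed flat on the worktop. Origin: centre of its underside, z up
- rack: fixed wooden sloping lid rack, 236 mm wide (its y), 130 deep, 85 high at the back; origin: centre of its underside. The slatted slope rises 24 degrees (0.42 rad) towards its +x; a ledge at the foot stands 18 mm above the slope. Two lids lie on it side by side, 60 mm either side of the middle (in either order), edges against the ledge, tops facing up and towards its -x
- wide_lid: round flat steel lid, too wide for the pot, lying loose on it at the start: plate 144 mm across and 5 mm thick above a plug 124 mm across and 8 mm deep; a short steel stem and a round black knob 30 mm across, from 12 to 36 mm above the plate. About 0.25 kg. Origin: centre of the plug's underside; z towards the knob
- round_lid: round flat steel lid that fits the pot, on the rack at the start: plate 110 mm across and 5 mm thick above a plug 88 mm across and 8 mm deep; a short steel stem and a round black knob 30 mm across, from 12 to 36 mm above the plate. About 0.18 kg. Origin: centre of the plug's underside; z towards the knob. Fully home, its origin is 62 mm above the pot's
- square_lid: square flat steel lid of some other dish, lying on the rack's slope beside the round lid: plate 110 x 110 mm, with the same kind of knob. To be left in the rack. Origin: centre of its underside
- wide_lid_knob (a point): middle of the wide lid's black knob (37 mm above the lid's underside on its axis); z along the lid's axis
- round_lid_knob (a point): middle of the round lid's black knob (37 mm above the lid's underside on its axis); z along the lid's axis
- salt_shaker: salt shaker, 44 mm across, 90 mm high, standing beside the rack; bystander. Origin: centre of its foot
- spice_pot: spice jar, 45 mm across, 106 mm high, standing beside the pot; bystander. Origin: centre of its foot
- scoop: coffee scoop, 96 x 35 x 17 mm, lying beside the board; bystander. Origin: centre of its underside
Things that resemble listed ones, but are neither listed nor needed, are in the scene too. What is shaped like the round_lid but yellow is not meant.

How it is judged:
By the outcome, as a careful person would: the job done as asked, in the order asked, and still so for the second after the job is handed in, with the robot touching nothing.
It also fails if it takes over 61 s, if anything falls off the work surface, if the arm or the gripper's body presses on something with over 40 N, if the wrist force passes 120 N, or if a joint passes its speed limit or range.

## Working session

There is one attempt and no reset: what is moved stays moved. The work goes in short steps, Python scripts to look and compute and a tool call to move; the robot and the scene stay as the last step left them, time stands still between calls to the robot, and variables do not carry over. Pictures are saved under pics/ and viewed, at most 13 in all, crops included, and the job is handed in when it is done.

Besides the shell and the picture viewer there is one more tool, called after ">>>" as name(argument=value, ...) on one line, values as JSON. arm_command: Moves the arm, as the interface text tells. Shifts and turns lie within -1 to 1; 1 stands for 30 cm of shift or pi/2 rad of turn. Its arguments: {"type":"object","properties":{"rows":{"type":"array"}},"required":["rows"]}

```bash
mkdir -p pics
cat > h.py <<'E'
import numpy as np, cv2
from plant import monitor, vision, manip
def grab(n):
    f=vision.grab_frame(n); np.savez(f'{n}.npz',**f); return f
def load(n): return dict(np.load(f'{n}.npz'))
def world(f):
    h,w=f['z_map'].shape; u,v=np.meshgrid(np.arange(w),np.arange(h)); z=f['z_map']
    K=f['mtx']; P=np.stack([(u-K[0,2])/K[0,0]*z,(v-K[1,2])/K[1,1]*z,z],-1)
    return (P-f['t'])@f['R']
def plane(f,u,v,h):
    d=f['R'].T@np.linalg.inv(f['mtx'])@[u,v,1]; c=-f['R'].T@f['t']
    return c+d*(h-c[2])/d[2]
E
python3 - <<'E'
from h import *
a=grab('scene');b=grab('top')
for n,f in(('scene',a),('top',b)):
    cv2.imwrite(f'pics/{n}1.png',cv2.resize(f['color'][:,:,::-1],(800,600)))
    print(n,-f['R'].T@f['t'],f['R'][2],(f['z_map']==0).mean())
print(monitor.state())
E
```

```text
scene [-0.67632679 -0.30613317  0.85659687] [ 0.82490703  0.21174217 -0.52411224] 0.0041961669921875
top [-0.2497955  -0.06680029  1.57681472] [ 0.45169478  0.02973253 -0.89167696] 0.004053751627604167
{'time': 0.1, 'joint_pos': array([ 1.00999417e+00,  5.32637765e-02,  1.61416176e+00, -3.36592379e-05,
        1.47598581e+00, -1.18996109e-01]), 'joint_vel': array([ 0.00056853, -0.00118084, -0.00448462,  0.00043808,  0.00042392,
        0.00081577]), 'joint_efforts': array([-1.07446019e-04, -3.94896305e+01, -3.71367288e+01, -9.63279172e-05,
        3.85188177e-03, -8.30983964e-06]), 'tool_pos': array([0.26693761, 0.56450548, 0.23019971]), 'tool_rot': array([-2.87374569e-04,  2.19109132e-01,  9.75699934e-01, -8.62906014e-04]), 'contact_force': array([-0.31538782,  0.22934965, -0.14691275]), 'ft_torque': array([ 0.01573574, -0.06652072, -0.00497505]), 'grasp_force': 0.0, 'gripper_width': 0.9998563883054588}
```

View pics/scene1.png

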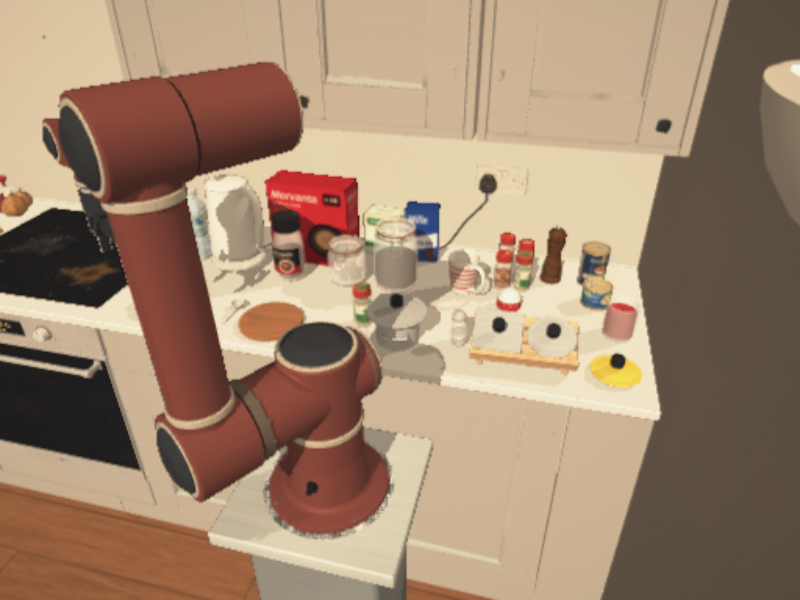

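View pics/top1.png

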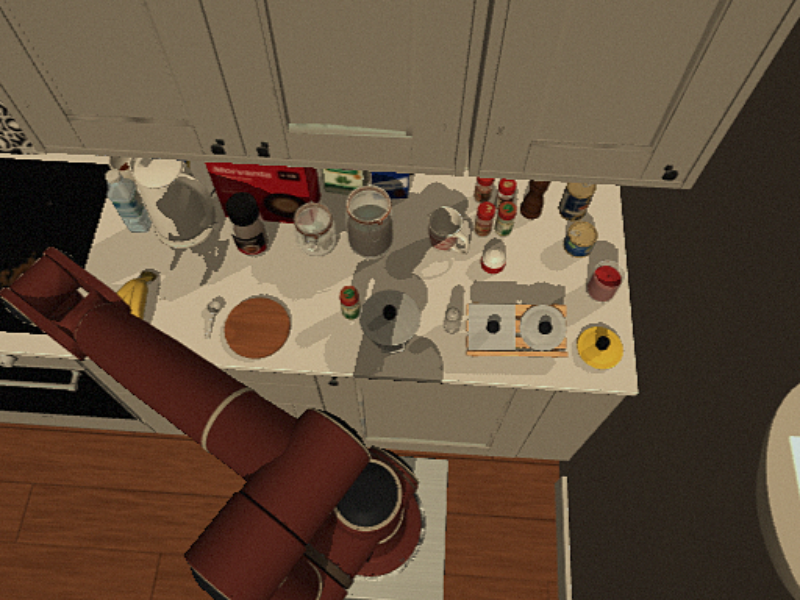

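The scene and top pictures (800x600 pixels) show:

| Thing | Scene | Top |
|---|---|---|
| Board | (271,322) | (257,326) |
| Pot with wide lid | (397,318) | (390,318) |
| Spice jar | (361,303) | (349,302) |
| Salt shaker | (458,327) | (453,319) |

There are three candidates for the fitting lid:
- Square steel lid on the rack at top (492,325).
- Round steel lid on the rack at top (545,327).
- Yellow round lid on the worktop at top (601,346).

The round steel lid on the rack's right fits the description. I'll confirm it in a crop while I measure.

Run:
```python
from h import *
f=load('top'); W=world(f); s=.64
c=f['color'][165:245,190:410,::-1]; cv2.imwrite('pics/crop1.png',cv2.resize(c,None,fx=3.6,fy=3.6,interpolation=cv2.INTER_CUBIC))
for n in('top','scene'):
    f=load(n);W=world(f);g=f['color'].max(-1)
    m=((g<60)&(W[...,2]>.03)&(W[...,2]<.2)&(W[...,0]>.3)&(W[...,0]<.75)).astype(np.uint8)
    k,l,st,ce=cv2.connectedComponentsWithStats(m)
    for i in range(1,k):
        if st[i,4]>25:
            p=W[l==i]; print(n,'dark',ce[i].round(1),st[i,4],np.median(p,0).round(3),p.max(0).round(3),p.min(0).round(3),'ray',plane(f,*ce[i],np.median(p[:,2])).round(3))
f=load('top');W=world(f);hsv=cv2.cvtColor(f['color'],cv2.COLOR_RGB2HSV)
m=((hsv[...,1]>100)&(abs(W[...,2]-.014)<.008)&(W[...,0]>.3)&(W[...,1]>.1)).astype(np.uint8)
k,l,st,ce=cv2.connectedComponentsWithStats(m);i=1+st[1:,4].argmax()
print('board',ce[i],st[i],plane(f,*ce[i],.014),np.median(W[l==i],0))
# height-map clusters in working strip
for n in('top','scene'):
  f=load(n);W=world(f)
  m=((W[...,2]>.006)&(W[...,2]<.3)&(W[...,0]>.35)&(W[...,0]<.75)&(abs(W[...,1])<.6)).astype(np.uint8)
  k,l,st,ce=cv2.connectedComponentsWithStats(m)
  for i in range(1,k):
    if st[i,4]>60:
        p=W[l==i];print(n,(ce[i]/s if 0 else ce[i]/.64).round(),st[i,4],'lo',np.percentile(p,2,0).round(3),'hi',np.percentile(p,98,0).round(3))
```

```text
top dark [165.1 131.2] 721 [0.7   0.34  0.156] [0.75  0.417 0.198] [0.631 0.212 0.031] ray [0.692 0.329 0.156]
top dark [415.  195.1] 1920 [ 0.505 -0.599  0.121] [ 0.749 -0.595  0.2  ] [ 0.3   -0.604  0.03 ] ray [ 0.507 -0.599  0.121]
top dark [160.8 153.9] 113 [0.634 0.34  0.083] [0.662 0.396 0.112] [0.623 0.32  0.039] ray [0.635 0.349 0.083]
top dark [248.9 199.5] 76 [ 0.448 -0.006  0.119] [0.484 0.011 0.13 ] [ 0.438 -0.02   0.081] ray [ 0.448 -0.006  0.119]
top dark [315.1 208.6] 56 [ 0.437 -0.244  0.1  ] [ 0.459 -0.232  0.109] [ 0.425 -0.259  0.061] ray [ 0.437 -0.244  0.1  ]
top dark [348.4 209.4] 56 [ 0.443 -0.362  0.1  ] [ 0.46  -0.352  0.109] [ 0.428 -0.376  0.064] ray [ 0.443 -0.363  0.1  ]
top dark [385.4 219.1] 57 [ 0.437 -0.507  0.049] [ 0.454 -0.496  0.061] [ 0.424 -0.522  0.032] ray [ 0.437 -0.508  0.049]
scene dark [182.5 141.6] 202 [0.647 0.353 0.182] [0.695 0.393 0.192] [0.628 0.326 0.154] ray [0.643 0.35  0.182]
scene dark [204.  152.4] 119 [0.743 0.308 0.093] [0.75  0.336 0.134] [0.734 0.237 0.032] ray [0.737 0.298 0.093]
scene dark [188.5 163.7] 44 [0.639 0.33  0.
[... 1907 characters left out ...]
lo [0.648 0.443 0.012] hi [0.733 0.594 0.249]
scene [337. 260.] 4247 lo [ 0.391 -0.054  0.011] hi [0.749 0.409 0.238]
scene [669. 299.] 2249 lo [ 0.355 -0.598  0.013] hi [ 0.739 -0.595  0.295]
scene [395. 255.] 1214 lo [0.639 0.006 0.013] hi [0.722 0.115 0.185]
scene [464. 273.] 471 lo [ 0.66  -0.181  0.011] hi [ 0.749 -0.084  0.102]
scene [521. 326.] 2819 lo [ 0.389 -0.414  0.013] hi [ 0.745 -0.193  0.102]
scene [611. 309.] 876 lo [ 0.559 -0.554  0.009] hi [ 0.74  -0.438  0.09 ]
scene [269. 320.] 751 lo [0.357 0.247 0.008] hi [0.503 0.388 0.017]
scene [458. 328.] 215 lo [ 0.448 -0.17   0.01 ] hi [ 0.476 -0.134  0.089]
scene [615. 370.] 528 lo [ 0.388 -0.558  0.009] hi [ 0.481 -0.46   0.049]
```

View pics/crop1.png

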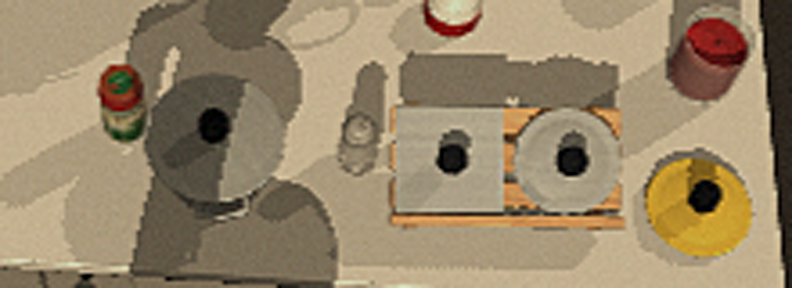

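The crop confirms it: the steel round lid is on the rack's right at (571,160), with the square one at (452,158) beside it. The yellow lid lies off the rack at (705,195) and isn't meant. The wide lid's knob is at (213,125). Next I'll fit the discs.

```bash
cat >> h.py <<'E'
def circ(P,step=.002):
    """centre/diameter of a flat disc's points (xy) by min enclosing circle and by hull ellipse"""
    p=(P*1000).astype(np.float32)
    h=cv2.convexHull(p.reshape(-1,1,2)); e=cv2.fitEllipse(h)
    return np.array(e[0])/1000,np.array(e[1])
E
python3 - <<'E'
from h import *
for n in('top','scene'):
    f=load(n);W=world(f);x,y,z=W[...,0],W[...,1],W[...,2]; dark=f['color'].max(-1)<60
    m=(abs(z-.083)<.006)&(np.hypot(x-.455,y+.006)<.085)&~dark
    p=W[m];c,d=circ(p[:,:2]);print(n,'wide',c.round(4),d.round(1),'z',np.median(p[:,2]).round(4),m.sum())
    v,u=np.nonzero(m);hz=np.median(p[:,2])
    # board
    m=(abs(z-.015)<.006)&(np.hypot(x-.434,y-.316)<.09)
    p=W[m];c,d=circ(p[:,:2]);print(' board',c.round(4),d.round(1),np.median(p[:,2]).round(4))
    # round lid plane
    m=(np.hypot(x-.45,y+.363)<.062)&(z>.03)&~dark
    p=W[m]
    for _ in range(6):
        c0=p.mean(0);U,S,V=np.linalg.svd(p-c0,full_matrices=False);nn=V[2]*np.sign(V[2,2])
        q=W[(np.hypot(x-.45,y+.363)<.066)&~dark]; p=q[abs((q-c0)@nn)<.004]
    ex=np.cross([0,1,0],nn);ex/=np.linalg.norm(ex);ey=np.cross(nn,ex)
    c,d=circ(np.c_[(p-c0)@ex,(p-c0)@ey]);C=c0+ex*c[0]+ey*c[1]
    print(' round n',nn.round(3),'tilt',np.arccos(nn[2]).round(3),'yaw',np.arctan2(-nn[1],-nn[0]).round(3),'plate c',C.round(4),d.round(1),'knob',(C+.024*nn).round(4))
    # bystanders
    for nm,cx,cy,r,h in(('salt',.465,-.155,.04,.09),('spice',.47,.09,.05,.106)):
        m=(np.hypot(x-cx,y-cy)<r)&(z>.03)&(z<.13)&(np.hypot(x-.46,y+.006)>.08);p=W[m];print(' ',nm,p.min(0).round(3),p.max(0).round(3))
E
```

```text
top wide [ 0.4532 -0.0034] [142.5 148.9] z 0.0849 774
 board [0.4359 0.3164] [161.5 168.6] 0.0154
 round n [-0.403 -0.003  0.915] tilt 0.415 yaw 0.006 plate c [ 0.447  -0.3618  0.0649] [122.6 133. ] knob [ 0.4373 -0.3619  0.0869]
  salt [ 0.45  -0.195  0.031] [ 0.486 -0.134  0.095]
  spice [0.47  0.07  0.032] [0.516 0.115 0.116]
scene wide [ 0.4518 -0.0013] [141.9 150.8] z 0.0841 613
 board [0.4341 0.319 ] [156.3 163.7] 0.0135
 round n [-0.394 -0.022  0.919] tilt 0.406 yaw 0.055 plate c [ 0.4446 -0.3633  0.0624] [112.5 131.6] knob [ 0.4352 -0.3638  0.0845]
  salt [ 0.445 -0.194  0.03 ] [ 0.485 -0.132  0.091]
  spice [0.466 0.073 0.031] [0.519 0.117 0.11 ]
```

>>> arm_command(rows=[[60,[0.4,-1,0.03],[0,0,-0.719]],[60,[0.4,-1,0.03],[0,0,-0.719]],[60,[0.4,-1,0.03],[0,0,-0.719]],[60,[0.4,-1,0.03],[0,0,-0.719]],[60,[0.4,-1,0.03],[0,0,-0.719]],[60,[0.4,-1,0.03],[0,0,-0.719]],[60,[0.4,-1,0.03],[0,0,-0.719]],[60,[0.4,-1,0.03],[0,0,-0.719]],[60,[0.4,-1,0.03],[0,0,-0.719]],[60,[0.4,-1,0.03],[0,0,-0.719]]])

```text
time: 0.93
tool_pos: [0.3877, 0.2634, 0.24]
tool_rot: [-0.0, 0.709, 0.705, -0.0]
contact_force: [0.3, 0.5, 0.1]
gripper_width: 0.703
grasp_force: 0.0
```

>>> arm_command(rows=[[60,[0.21,-0.9,0],[0,0,0]],[60,[0.21,-0.9,0],[0,0,0]],[60,[0.21,-0.9,0],[0,0,0]],[60,[0.21,-0.9,0],[0,0,0]],[60,[0.21,-0.9,0],[0,0,0]],[60,[0.21,-0.9,0],[0,0,0]],[60,[0.21,-0.9,0],[0,0,0]],[60,[0.21,-0.9,0],[0,0,0]],[60,[0.21,-0.9,0],[0,0,0]]])

```text
time: 1.68
tool_pos: [0.4502, -0.0054, 0.2398]
tool_rot: [-0.001, 0.707, 0.707, -0.0]
contact_force: [0.6, 0.4, 0.5]
gripper_width: 0.706
grasp_force: 0.0
```

Run:
```python
from h import *
f=grab('wrist');cv2.imwrite('pics/w1.png',f['color'][:,:,::-1])
print(-f['R'].T@f['t'],f['R'][2],f['mtx'][0,0],(f['z_map']==0).mean())
s=monitor.state();print(s['time'],s['tool_pos'],s['tool_rot'],s['gripper_width'],s['joint_pos'])
```

```text
[0.44996412 0.06767236 0.38314571] [-6.23233478e-04 -2.85462394e-01 -9.58389708e-01] 265.9502310647105 0.0038808186848958335
1.7333 [ 0.45009835 -0.00448174  0.23986607] [-6.80550633e-04  7.06560375e-01  7.07652434e-01 -7.12865529e-05] 0.7039929888774877 [-1.75973777e-01 -3.91513210e-01  1.99036258e+00  6.61494928e-04
  1.54394149e+00 -1.77536341e-01]
```

View pics/w1.png

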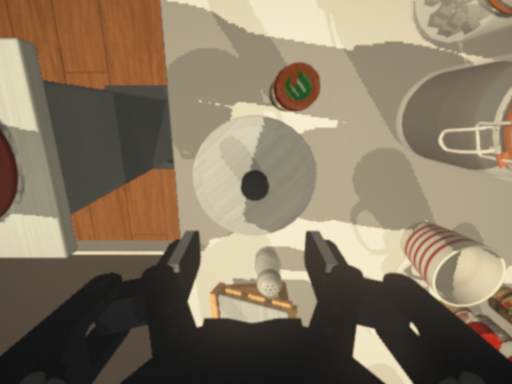

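The wrist picture shows the wide lid at (255,175) with its knob at (255,185), the spice jar at (296,88), and the salt shaker at (267,272) beyond.

```bash
cat >> h.py <<'E'
def fitdisc(f,cx,cy,z0,tol,r):
    W=world(f);m=((abs(W[...,2]-z0)<tol)&(np.hypot(W[...,0]-cx,W[...,1]-cy)<r)).astype(np.uint8)
    k,l,st,ce=cv2.connectedComponentsWithStats(m);i=1+st[1:,4].argmax();z=np.median(W[l==i][:,2])
    c=max(cv2.findContours((l==i).astype(np.uint8),cv2.RETR_EXTERNAL,cv2.CHAIN_APPROX_NONE)[0],key=len)
    p=np.array([plane(f,u,v,z)[:2] for u,v in cv2.convexHull(c)[:,0]])
    # dense contour circle fit
    q=np.array([plane(f,u,v,z)[:2] for u,v in c[:,0]]);A=np.c_[2*q,np.ones(len(q))]
    for _ in range(4):
        s=np.linalg.lstsq(A,(q**2).sum(1),rcond=None)[0];R=np.sqrt(s[2]+s[:2]@s[:2]);e=abs(np.hypot(*(q-s[:2]).T)-R);k=e<=max(.0015,np.percentile(e,80));q,A=q[k],A[k]
    return s[:2].round(4),R.round(4),z.round(4),len(q)
E
python3 - <<'E'
from h import *
f=load('wrist')
print(fitdisc(f,.452,-.004,.083,.006,.085))
g=f['color'].max(-1);g[:150]=255;g[230:]=255;g[:,:200]=255;g[:,310:]=255
m=(g<60).astype(np.uint8);k,l,st,ce=cv2.connectedComponentsWithStats(m);i=1+st[1:,4].argmax()
W=world(f);print(ce[i],st[i],plane(f,*ce[i],.111),W[l==i].min(0),W[l==i].max(0))
x,y,z=W[...,0],W[...,1],W[...,2];p=W[(np.hypot(x-.49,y-.09)<.05)&(z>.095)&(z<.13)];print('spice top',np.median(p,0),p.min(0),p.max(0))
E
```

```text
(array([ 0.4529, -0.0055]), np.float64(0.0704), np.float64(0.0848), 343)
[254.45744681 184.79609929] [242 171  26  28 564] [ 0.4523852  -0.00563671  0.111     ] [ 0.43945384 -0.0177905   0.1048785 ] [0.46520229 0.06767236 0.38314571]
spice top [0.49390321 0.09239746 0.1069421 ] [0.47200035 0.07023163 0.09509858] [0.51600548 0.11450401 0.10926697]
```

>>> arm_command(rows=[[60,[0.009,-0.002,-0.12],[0,0,0]],[60,[0.009,-0.002,-0.24],[0,0,0]],[60,[0.009,-0.002,-0.34],[0,0,0]],[60,[0.009,-0.002,-0.42],[0,0,0]],[60,[0.009,-0.002,-0.47],[0,0,0]],[60,[0.009,-0.002,-0.5],[0,0,0]],[60,[0.009,-0.002,-0.5],[0,0,0]],[40,[0.009,-0.002,-0.5],[0,0,0]],[24,[0.009,-0.002,-0.5],[0,0,0]],[24,[0.009,-0.002,-0.5],[0,0,0]],[24,[0.009,-0.002,-0.5],[0,0,0]],[24,[0.009,-0.002,-0.5],[0,0,0]]])

```text
time: 2.73
tool_pos: [0.4544, -0.0056, 0.0924]
tool_rot: [0.001, 0.707, 0.707, 0.001]
contact_force: [0.6, 1.8, 6.6]
gripper_width: 0.333
grasp_force: 59.8
```

>>> arm_command(rows=[[20,[0,0,0],[0,0,0]],[20,[0,0,0],[0,0,0]],[20,[0,0,0],[0,0,0]]])

```text
time: 2.98
tool_pos: [0.4544, -0.0055, 0.0923]
tool_rot: [0.001, 0.707, 0.707, 0.001]
contact_force: [-0.5, 1.8, 5.9]
gripper_width: 0.331
grasp_force: 59.8
```

>>> arm_command(rows=[[20,[0,0,0.02],[0,0,0]],[20,[0,0,0.05],[0,0,0]],[20,[0,0,0.1],[0,0,0]],[20,[0,0,0.16],[0,0,0]],[20,[0,0,0.23],[0,0,0]],[20,[0,0,0.3],[0,0,0]],[20,[0,0,0.37],[0,0,0]],[20,[0,0,0.43],[0,0,0]],[20,[0,0,0.45],[0,0,0]],[20,[0,0,0.45],[0,0,0]]])

```text
time: 3.82
tool_pos: [0.4538, -0.0059, 0.2275]
tool_rot: [0.002, 0.707, 0.707, 0.001]
contact_force: [1.0, -0.1, -1.3]
gripper_width: 0.335
grasp_force: 59.5
```

Run:
```python
from h import *
f=grab('wrist');t=grab('top');print(monitor.state()['tool_pos'])
cv2.imwrite('pics/w2.png',np.hstack([f['color'][:,:400,::-1],cv2.resize(t['color'][140:250,150:350,::-1],(400,220))[:220].repeat(1,0) if 0 else np.vstack([cv2.resize(t['color'][140:250,150:350,::-1],(400,220)),np.zeros((164,400,3),np.uint8)])]))
W=world(f);m=(f['z_map']>0)&(np.hypot(W[...,0]-.452,W[...,1]+.0055)<.085)&(W[...,2]>.19)&(W[...,2]<.24)
p=W[m];c=np.median(p,0);A=np.c_[p[:,:2]-c[:2],np.ones(len(p))]
print(c,np.linalg.lstsq(A[abs(p[:,2]-c[2])<.012],p[abs(p[:,2]-c[2])<.012,2],rcond=None)[0])
```

```text
[ 0.45240608 -0.00561833  0.22438013]
[0.45350395 0.01774066 0.21991601] [ 0.00172248 -0.00857831  0.22006128]
```

View pics/w2.png

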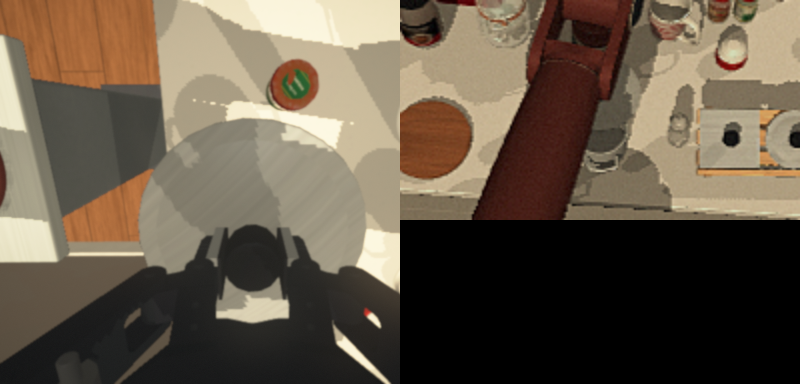

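The lid is held level and clear of the pot at (250,220). I'll carry it to the board now.

>>> arm_command(rows=[[20,[-0.005,0.04,0],[0,0,0]],[20,[-0.01,0.12,0],[0,0,0]],[20,[-0.015,0.22,0],[0,0,0]],[20,[-0.02,0.33,0],[0,0,0]],[20,[-0.03,0.44,0],[0,0,0]],[20,[-0.035,0.55,0],[0,0,0]],[20,[-0.04,0.66,0],[0,0,0]],[20,[-0.05,0.77,0],[0,0,0]],[20,[-0.055,0.87,0],[0,0,0]],[20,[-0.058,0.95,0],[0,0,0]],[20,[-0.058,1,0],[0,0,0]]])

```text
time: 4.83
tool_pos: [0.4339, 0.2962, 0.2227]
tool_rot: [-0.001, 0.706, 0.708, -0.002]
contact_force: [0.6, -0.5, -1.5]
gripper_width: 0.332
grasp_force: 59.4
```

>>> arm_command(rows=[[20,[0,0.05,-0.03],[0,0,0]],[20,[0,0.075,-0.1],[0,0,0]],[20,[0,0.075,-0.19],[0,0,0]],[20,[0,0.075,-0.28],[0,0,0]],[20,[0,0.075,-0.37],[0,0,0]],[20,[0,0.075,-0.45],[0,0,0]],[20,[0,0.075,-0.52],[0,0,0]],[20,[0,0.075,-0.55],[0,0,0]],[20,[0,0.075,-0.56],[0,0,0]],[20,[0,0.075,-0.56],[0,0,0]],[20,[0,0.075,-0.56],[0,0,0]]])

```text
time: 5.75
tool_pos: [0.4361, 0.3172, 0.0582]
tool_rot: [0.0, 0.707, 0.707, 0.001]
contact_force: [0.0, -0.5, -0.6]
gripper_width: 0.334
grasp_force: 59.4
```

Run:
```python
from h import *
f=grab('scene');t=grab('top');w=grab('wrist');print(monitor.state()['tool_pos'])
cv2.imwrite('pics/s3.png',np.hstack([cv2.resize(f['color'][150:250,110:240,::-1],(390,300)),cv2.resize(w['color'][:,:,::-1],(400,300))]))
print('pot',fitdisc(t,.452,-.005,.070,.008,.07),fitdisc(f,.452,-.005,.070,.008,.07))
```

```text
[0.43664018 0.31748619 0.05906785]
pot (array([ 0.4514, -0.008 ]), np.float64(0.0512), np.float64(0.0701), 58) (array([ 0.4488, -0.006 ]), np.float64(0.0502), np.float64(0.067), 50)
```

View pics/s3.png

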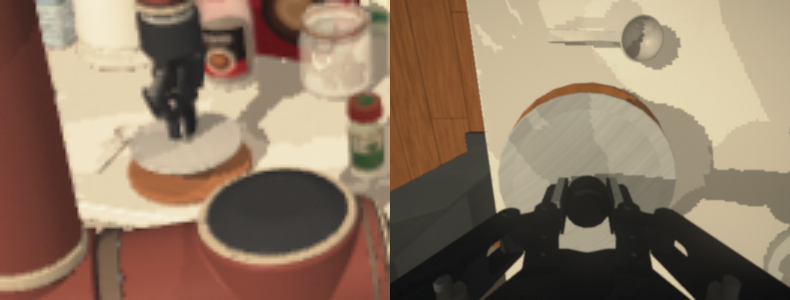

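The lid is level above the board at wrist (587,190), well centred. I'll descend slowly and watch the force.

>>> arm_command(rows=[[20,[-0.003,0,-0.03],[0,0,0]],[20,[-0.003,0,-0.05],[0,0,0]],[20,[-0.003,0,-0.06],[0,0,0]],[20,[-0.003,0,-0.065],[0,0,0]],[20,[-0.003,0,-0.07],[0,0,0]],[20,[-0.003,0,-0.07],[0,0,0]],[20,[-0.003,0,-0.07],[0,0,0]]])

```text
time: 6.48
tool_pos: [0.4348, 0.317, 0.0364]
tool_rot: [0.0, 0.707, 0.707, 0.0]
contact_force: [-0.1, 0.6, -0.3]
gripper_width: 0.331
grasp_force: 59.5
```

>>> arm_command(rows=[[20,[0,0,-0.005],[0,0,0]],[20,[0,0,-0.005],[0,0,0]],[20,[0,0,-0.005],[0,0,0]]])

```text
time: 6.73
tool_pos: [0.4349, 0.3171, 0.0363]
tool_rot: [0.0, 0.707, 0.707, -0.0]
contact_force: [-3.6, -2.2, 7.9]
gripper_width: 0.33
grasp_force: 60.5
```

That's contact, and the height matches the 22 mm offset. Releasing.

>>> arm_command(rows=[[34,[0,0,0],[0,0,0]],[40,[0,0,0],[0,0,0]],[50,[0,0,0],[0,0,0]],[60,[0,0,0],[0,0,0]],[60,[0,0,0],[0,0,0]],[60,[0,0,0],[0,0,0]],[60,[0,0,0.05],[0,0,0]],[60,[0,0,0.12],[0,0,0]],[60,[0,0,0.25],[0,0,0]],[60,[0,0,0.38],[0,0,0]],[60,[0,0,0.5],[0,0,0]],[60,[0,0,0.62],[0,0,0]]])

```text
time: 7.73
tool_pos: [0.4344, 0.3168, 0.2226]
tool_rot: [0.0, 0.707, 0.707, 0.0]
contact_force: [1.1, 0.4, 0.3]
gripper_width: 0.702
grasp_force: 0.0
```

Run:
```python
from h import *
w=grab('wrist');s=monitor.state();print(s['tool_pos'],s['tool_rot'],s['joint_pos'])
print('lid',fitdisc(w,.435,.317,.027,.005,.08))
W=world(w);x,y,z=W[...,0],W[...,1],W[...,2];m=(abs(z-.014)<.004)&(np.hypot(x-.435,y-.317)<.09)&(np.hypot(x-.435,y-.317)>.074);p=W[m]
print('board pts',len(p),p.min(0),p.max(0))
```

```text
[0.43799218 0.31878363 0.23197434] [0.00205846 0.70717291 0.70700487 0.00680823] [ 4.91757845e-01 -1.57305073e-01  1.81402818e+00 -1.27059478e-06
  1.47064421e+00  4.91995617e-01]
lid (array([0.4353, 0.3169]), np.float64(0.0704), np.float64(0.0287), 308)
board pts 1048 [0.35824612 0.23744391 0.01003109] [0.51740213 0.39530703 0.01643879]
```

>>> arm_command(rows=[[60,[0.05,-0.1,0.06],[0,0,0]],[60,[0.05,-1,0.06],[0,0,0]],[60,[0.05,-1,0.06],[0,0,0]],[60,[0.05,-1,0.06],[0,0,0]],[60,[0.05,-1,0.06],[0,0,0]],[60,[0.05,-1,0.06],[0,0,0]],[60,[0.05,-1,0.06],[0,0,0]],[60,[0.05,-1,0.06],[0,0,0]],[60,[0.05,-1,0.06],[0,0,0]],[60,[0.05,-1,0.06],[0,0,0]]])

```text
time: 8.62
tool_pos: [0.4496, 0.0161, 0.2386]
tool_rot: [-0.0, 0.708, 0.706, 0.0]
contact_force: [-0.8, 0.0, -0.2]
gripper_width: 0.701
grasp_force: 0.0
```

>>> arm_command(rows=[[60,[0,-0.1,0],[0,0,0]],[60,[0,-0.15,0],[0,0,0]],[60,[0,-0.15,0],[0,0,0]],[60,[0,-0.15,0],[0,0,0]],[60,[0,-0.15,0],[0,0,0]]])

```text
time: 9.03
tool_pos: [0.4497, -0.0268, 0.2386]
tool_rot: [-0.0, 0.707, 0.708, 0.0]
contact_force: [0.8, 0.6, 0.7]
gripper_width: 0.7
grasp_force: 0.0
```

Run:
```python
from h import *
w=grab('wrist');s=monitor.state();print(s['time'],s['tool_pos'],s['tool_rot'])
cv2.imwrite('pics/w4.png',w['color'][:,:,::-1])
print('rim',fitdisc(w,.4527,-.0055,.070,.006,.062))
W=world(w);x,y,z=W[...,0],W[...,1],W[...,2];r=np.hypot(x-.452,y+.0055)
print('heights',np.percentile(z[(r>.046)&(r<.054)],[5,25,50,75,95]).round(4))
```

```text
9.0833 [ 0.4496711  -0.02682943  0.23868577] [-2.50179708e-04  7.06594004e-01  7.07619127e-01  1.48736844e-04]
rim (array([ 0.4528, -0.0079]), np.float64(0.0511), np.float64(0.0702), 246)
heights [0.0067 0.0702 0.2985 0.3208 0.3819]
```

View pics/w4.png

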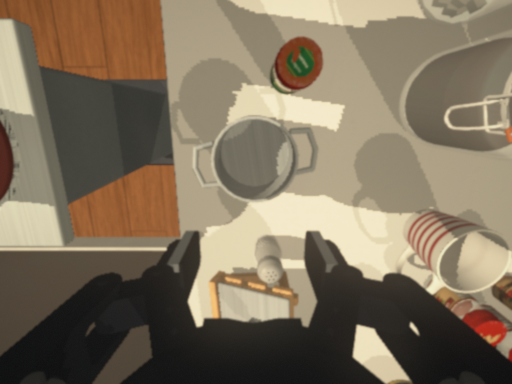

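Pot rim at (254,158), and the pot is at (0.452, -0.008). Both handles are clear. Heading for the rack with the tool's closing line along y.

>>> arm_command(rows=[[60,[-0.1,-1,0],[0,0,-0.9]],[60,[-0.1,-1,0],[0,0,-0.9]],[60,[-0.1,-1,0],[0,0,-0.9]],[60,[-0.1,-1,0],[0,0,-0.9]],[60,[-0.1,-1,0],[0,0,-0.9]],[60,[-0.1,-1,0],[0,0,-0.9]],[60,[-0.1,-1,0],[0,0,-0.9]],[60,[-0.1,-1,0],[0,0,-0.9]],[60,[-0.1,-1,0],[0,0,-0.9]],[60,[-0.1,-1,0],[0,0,-0.9]],[60,[-0.1,-1,0],[0,0,-0.9]],[60,[-0.1,-1,0],[0,0,-0.9]]])

```text
time: 10.08
tool_pos: [0.4203, -0.3273, 0.2386]
tool_rot: [-0.0, 0.997, 0.077, -0.0]
contact_force: [0.1, 0.7, 0.9]
gripper_width: 0.706
grasp_force: 0.0
```

>>> arm_command(rows=[[60,[-0.067,-0.118,-0.167],[0.021,-0.268,-0.1]],[60,[-0.067,-0.118,-0.167],[0.021,-0.268,-0.1]],[60,[-0.067,-0.118,-0.167],[0.021,-0.268,-0.1]],[60,[-0.067,-0.118,-0.167],[0.021,-0.268,-0.1]],[60,[-0.067,-0.118,-0.167],[0.021,-0.268,-0.1]],[60,[-0.067,-0.118,-0.167],[0.021,-0.268,-0.1]],[60,[-0.067,-0.118,-0.167],[0.021,-0.268,-0.1]]])

```text
time: 10.67
tool_pos: [0.4004, -0.3634, 0.1896]
tool_rot: [0.0, 0.978, -0.0, 0.209]
contact_force: [0.2, 0.5, -0.0]
gripper_width: 0.7
grasp_force: 0.0
```

Run:
```python
from h import *
from scipy.spatial.transform import Rotation as Ro
w=grab('wrist');s=monitor.state();q=s['tool_rot'];print(s['time'],s['tool_pos'],Ro.from_quat(np.roll(q,-1)).as_matrix().round(3))
cv2.imwrite('pics/w5.png',w['color'][:,:,::-1])
W=world(w);dark=w['color'].max(-1)<60;x,y,z=W[...,0],W[...,1],W[...,2]
c0=np.array([.446,-.3625,.064]);n=np.array([-.407,0,.913])
for _ in range(5):
    p=W[(np.linalg.norm(W-c0,axis=-1)<.054)&(abs((W-c0)@n)<.004)&~dark]
    c=p.mean(0);n=np.linalg.svd(p-c,full_matrices=False)[2][2];n*=np.sign(n[2]);c0=c0+n*((c-c0)@n)
print('n',n,np.arcsin(-n[0]))
# contour of the plate projected on the plane
m=((np.linalg.norm(W-c0,axis=-1)<.07)&(abs((W-c0)@n)<.005)).astype(np.uint8)
m=cv2.morphologyEx(m,cv2.MORPH_OPEN,np.ones((3,3)))
k,l,st,ce=cv2.connectedComponentsWithStats(m);i=1+st[1:,4].argmax();p=W[l==i]
ex=np.cross([0,1,0],n);ex/=np.linalg.norm(ex);ey=np.cross(n,ex)
print(circ(np.c_[(p-c0)@ex,(p-c0)@ey]),len(p));cc,_=circ(np.c_[(p-c0)@ex,(p-c0)@ey]);C=c0+ex*cc[0]+ey*cc[1]
print('plate C',C,'knob mid',C+.024*n)
g=(dark&(np.linalg.norm(W-(C+.024*n),axis=-1)<.022)).astype(np.uint8);k,l,st,ce=cv2.connectedComponentsWithStats(g);i=1+st[1:,4].argmax()
p=W[l==i];h=(p-C)@n;print('knob px',ce[i],st[i],'top h',h.max(),'top centre',circ(np.c_[(p-C)@ex,(p-C)@ey]))
```

```text
10.7167 [ 0.40067923 -0.36351585  0.18984211] [[ 0.912 -0.     0.409]
 [-0.    -1.    -0.001]
 [ 0.409  0.001 -0.912]]
n [-0.41479243 -0.01599646  0.90977544] 0.42771467120417317
(array([-0.00499021, -0.00229678]), array([118.26561737, 142.76379395])) 7967
plate C [ 0.44147536 -0.36479645  0.06189517] knob mid [ 0.43152035 -0.36518036  0.08372978]
knob px [257.45502646 193.46560847] [243 188  26  14 189] top h 0.035860949771236654 top centre (array([ 0.01258433, -0.00121106]), array([13.63074207, 23.92052269]))
```

View pics/w5.png

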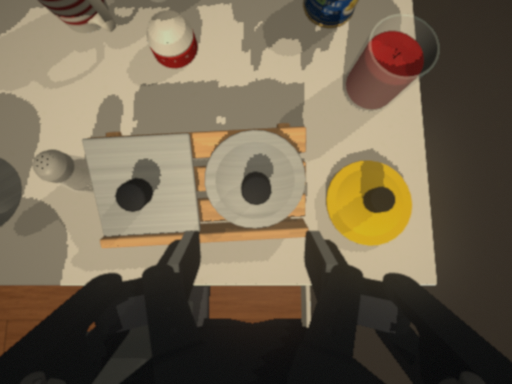

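Wrist picture: the round steel lid is at (255,180) with its knob at (257,188), and the square lid's knob is at (133,195). The plate mask leaked, so I'll refit using colour.

Run:
```python
from h import *
w=load('wrist');W=world(w);hsv=cv2.cvtColor(w['color'],cv2.COLOR_RGB2HSV);dark=w['color'].max(-1)<60
n=np.array([-.408,-.003,.913]);n/=np.linalg.norm(n)
cam=-w['R'].T@w['t']
def hit(u,v,c):
    d=w['R'].T@np.linalg.inv(w['mtx'])@[u,v,1];return cam+d*((c-cam)@n)/(d@n)
P=W[140:220,212:298];D=dark[140:220,212:298]
yy,xx=np.mgrid[140:220,212:298];ring=(np.hypot(xx-256,yy-180)<42)&(np.hypot(xx-256,yy-188)>20)
off=np.median(P[ring]@n);print('plane off',off,'spread',np.percentile(P[ring]@n,[10,90])-off)
c0=n*off
m=((hsv[...,1]<45)|dark).astype(np.uint8);u,v=np.meshgrid(np.arange(512),np.arange(384))
m&=((abs(W@n-off)<.004)|(np.hypot(u-257,v-188)<22)).astype(np.uint8)&(np.hypot(u-256,v-180)<56).astype(np.uint8)
m=cv2.morphologyEx(m,cv2.MORPH_OPEN,np.ones((5,5)))
k,l,st,ce=cv2.connectedComponentsWithStats(m);i=l[165,256];print(st[i],ce[i])
c=max(cv2.findContours((l==i).astype(np.uint8),cv2.RETR_EXTERNAL,cv2.CHAIN_APPROX_NONE)[0],key=len)[:,0]
q=np.array([hit(a,b,c0) for a,b in c]);ex=np.cross([0,1,0],n);ex/=np.linalg.norm(ex);ey=np.cross(n,ex)
q2=np.c_[(q-c0)@ex,(q-c0)@ey]
for _ in range(5):
    A=np.c_[2*q2,np.ones(len(q2))];s=np.linalg.lstsq(A,(q2**2).sum(1),rcond=None)[0];R=np.sqrt(s[2]+s[:2]@s[:2]);e=abs(np.hypot(*(q2-s[:2]).T)-R);q2=q2[e<=max(.0012,np.percentile(e,85))]
C=c0+ex*s[0]+ey*s[1];print('plate C',C,'R',R,len(q2),'knob',C+.024*n)
g=dark.copy();g[np.hypot(u-257,v-188)>24]=0;k,l,st,ce=cv2.connectedComponentsWithStats(g.astype(np.uint8));i=1+st[1:,4].argmax()
print('knob blob',ce[i],st[i],'on mid-plane',hit(*ce[i],c0+.028*n)-.004*n)
```

```text
plane off -0.12229658200574517 spread [-0.00225092  0.00181923]
[     0      0    512    384 195915] [255.49845086 191.54449123]
plate C [ 0.35714952 -0.36788131  0.02444054] R 0.3063835424535256 792 knob [ 0.34735773 -0.36795331  0.04635208]
knob blob [256.40540541 185.52195946] [242 172  28  30 592] on mid-plane [ 0.44956478 -0.36745937  0.09202783]
```

Run:
```python
from h import *
w=load('wrist');W=world(w);hsv=cv2.cvtColor(w['color'],cv2.COLOR_RGB2HSV)
print('cam',-w['R'].T@w['t'],w['R'].round(3))
for u,v in((257,188),(257,178),(257,198),(206,180),(210,180),(215,180),(300,180),(304,180),(255,132),(255,136),(255,222),(255,226),(133,195)): print(u,v,W[v,u].round(4),w['z_map'][v,u],hsv[v,u])
```

```text
cam [ 0.40829877 -0.36313115  0.35025771] [[-0.    -1.     0.   ]
 [-0.991  0.    -0.13 ]
 [ 0.13  -0.    -0.991]]
257 188 [ 0.4447 -0.3679  0.1014] 0.25148675 [21 46 55]
257 178 [ 0.4538 -0.3679  0.1041] 0.24997333 [23 42 49]
257 198 [ 0.4357 -0.368   0.0962] 0.255425 [22 48 59]
206 180 [ 0.4582 -0.3138  0.0684] 0.28598014 [ 20  52 182]
210 180 [ 0.4581 -0.3182  0.0692] 0.285157 [ 21  48 185]
215 180 [ 0.458  -0.3236  0.0696] 0.28474724 [ 22  50 175]
300 180 [ 0.4586 -0.4153  0.0657] 0.28873315 [ 22  50 178]
304 180 [ 0.4584 -0.4194  0.0671] 0.28723854 [ 21  54 175]
255 132 [ 0.5047 -0.3663  0.0878] 0.27281308 [ 22  49 178]
255 136 [ 0.5007 -0.3663  0.087 ] 0.2730552 [ 23  47 174]
255 222 [ 0.4137 -0.3666  0.0478] 0.30059445 [ 21  48 185]
255 226 [ 0.4092 -0.3666  0.0461] 0.3017064 [ 21  50 182]
133 195 [ 0.4382 -0.2506  0.1004] 0.25155446 [21 40 45]
```

>>> arm_command(rows=[[60,[0.06,-0.01,-0.12],[0,0,0]],[60,[0.11,-0.01,-0.21],[0,0,0]],[60,[0.129,-0.01,-0.255],[0,0,0]],[60,[0.129,-0.01,-0.255],[0,0,0]],[60,[0.129,-0.01,-0.255],[0,0,0]]])

```text
time: 11.13
tool_pos: [0.4391, -0.3658, 0.1119]
tool_rot: [-0.001, 0.978, -0.0, 0.209]
contact_force: [-0.2, 1.0, -0.2]
gripper_width: 0.7
grasp_force: 0.0
```

Run:
```python
from h import *
w=grab('wrist');s=monitor.state();print(s['time'],s['tool_pos'],w['mtx'],-w['R'].T@w['t'])
cv2.imwrite('pics/w6.png',w['color'][:,:,::-1])
W=world(w);dark=w['color'].max(-1)<60
u,v=np.meshgrid(np.arange(512),np.arange(384));z=w['z_map']
g=dark&(abs(u-256)<45)&(v>130)&(v<290);k,l,st,ce=cv2.connectedComponentsWithStats(g.astype(np.uint8))
for i in range(1,k):
    if st[i,4]>100:print(ce[i],st[i],np.median(W[l==i],0),W[l==i].max(0))
```

```text
11.1833 [ 0.43923045 -0.36679153  0.11342683] [[265.95023106   0.         252.00063398]
 [  0.         265.95023106 191.80629498]
 [  0.           0.           1.        ]] [ 0.44705578 -0.3659108   0.27259465]
[257.71166208 222.41597796] [ 234  203   42   49 1089] [ 0.45059947 -0.37062137  0.10101491] [ 0.46332193 -0.35369904  0.27259465]
```

View pics/w6.png

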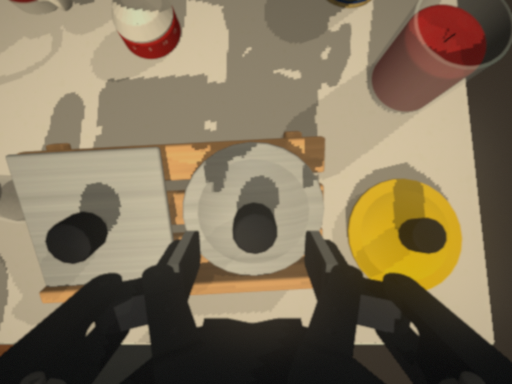

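Run:
```python
from h import *
w=load('wrist');W=world(w);dark=w['color'].max(-1)<70
u,v=np.meshgrid(np.arange(512),np.arange(384));n=np.array([-.408,0,.913])
m=dark&(abs(u-255)<25)&(abs(v-228)<28)&(W[...,2]<.13);p=W[m];h=p@n;ex=np.array([.913,0,.408])
ring=(np.hypot(u-253,v-210)<60)&(np.hypot(u-255,v-222)>40)&(v<235)&~dark&(W[...,2]<.12);off=np.median(W[ring]@n)
print('plate off',off,'knob heights',np.percentile(h-off,[5,25,50,75,95]))
for lo in(.0,.015,.025,.031,.033):
    q=p[h-off>lo];a=q@ex;print(lo,len(q),'slope coord',np.percentile(a,[1,50,99]).round(4),'y',np.percentile(q[:,1],[1,50,99]).round(4))
hsv=cv2.cvtColor(w['color'],cv2.COLOR_RGB2HSV)
q=W[(abs(W@n-off)<.005)&(hsv[...,1]<75)&(abs(u-253)<4)&(v>120)&(v<285)];print('plate slope extent',np.percentile(q@ex,[0,1,99,100]))
q=W[(abs(W@n-off)<.005)&(hsv[...,1]<75)&(abs(v-205)<4)&(u>170)&(u<335)];print('plate y extent',np.percentile(q[:,1],[0,1,99,100]))
```

```text
plate off -0.12401105004799996 knob heights [0.0206808  0.03357556 0.03449474 0.03502913 0.03564391]
0.0 1686 slope coord [0.4328 0.449  0.4593] y [-0.3797 -0.3669 -0.3541]
0.015 1684 slope coord [0.4328 0.449  0.4593] y [-0.3797 -0.3669 -0.3541]
0.025 1523 slope coord [0.4327 0.4477 0.4592] y [-0.3798 -0.3669 -0.3541]
0.031 1405 slope coord [0.4327 0.4467 0.459 ] y [-0.3798 -0.3675 -0.3541]
0.033 1325 slope coord [0.4327 0.4461 0.4585] y [-0.3797 -0.3675 -0.3546]
plate slope extent [0.38919182 0.39027173 0.49844797 0.49913258]
plate y extent [-0.4205561  -0.41932284 -0.31367777 -0.3126049 ]
```

>>> arm_command(rows=[[60,[0.02,-0.001,-0.05],[0,0,0]],[60,[0.036,-0.001,-0.09],[0,0,0]],[60,[0.045,-0.001,-0.113],[0,0,0]],[60,[0.048,-0.001,-0.122],[0,0,0]],[60,[0.048,-0.001,-0.122],[0,0,0]],[60,[0.048,-0.001,-0.122],[0,0,0]],[40,[0.048,-0.001,-0.122],[0,0,0]],[30,[0.048,-0.001,-0.122],[0,0,0]],[22,[0.048,-0.001,-0.122],[0,0,0]],[20,[0.048,-0.001,-0.122],[0,0,0]],[20,[0.048,-0.001,-0.122],[0,0,0]],[20,[0.048,-0.001,-0.122],[0,0,0]]])

```text
time: 12.18
tool_pos: [0.4527, -0.3673, 0.0769]
tool_rot: [0.0, 0.978, -0.001, 0.21]
contact_force: [-3.4, 1.9, 5.0]
gripper_width: 0.338
grasp_force: 58.8
```

>>> arm_command(rows=[[20,[0,0,0],[0,0,0]],[20,[0,0,0],[0,0,0]]])

```text
time: 12.35
tool_pos: [0.4527, -0.3673, 0.0769]
tool_rot: [0.0, 0.978, -0.001, 0.21]
contact_force: [-4.5, 1.3, 5.2]
gripper_width: 0.326
grasp_force: 58.8
```

>>> arm_command(rows=[[20,[-0.007,0,0.015],[0,0,0]],[20,[-0.018,0,0.04],[0,0,0]],[20,[-0.034,0,0.076],[0,0,0]],[20,[-0.054,0,0.122],[0,0,0]],[20,[-0.058,0,0.2],[0,0.03,0]],[20,[-0.058,0,0.29],[0,0.09,0]],[20,[-0.058,0,0.38],[0,0.16,0]],[20,[-0.058,0,0.45],[0,0.22,0]],[20,[-0.058,0,0.49],[0,0.26,0]],[20,[-0.058,0,0.49],[0,0.269,0]],[20,[-0.058,0,0.49],[0,0.269,0]],[20,[-0.058,0,0.49],[0,0.269,0]]])

```text
time: 13.35
tool_pos: [0.4343, -0.3662, 0.221]
tool_rot: [-0.001, 1.0, -0.001, -0.001]
contact_force: [-0.2, 0.6, -1.7]
gripper_width: 0.336
grasp_force: 59.5
```

```bash
cat > lidfit.py <<'E'
from h import *
from scipy.spatial.transform import Rotation as Ro
w=grab('wrist');s=monitor.state();T=s['tool_pos'];q=s['tool_rot'];print(s['time'],T,q,s['gripper_width'],s['grasp_force'],s['joint_pos'].round(2))
W=world(w);R=Ro.from_quat(np.roll(q,-1)).as_matrix();L=(W-T)@R  # tool frame
m=(abs(L[...,2]-.008)<.012)&(np.hypot(L[...,0],L[...,1])<.075)&(w['color'].max(-1)>70)
p=L[m];
for _ in range(4):
    a=np.linalg.lstsq(np.c_[p[:,:2],np.ones(len(p))],p[:,2],rcond=None)[0]
    e=p[:,2]-np.c_[p[:,:2],np.ones(len(p))]@a;p=p[abs(e)<.004]
print('plate in tool frame z=ax+by+c',a.round(4),len(p),'lo/hi x,y',np.percentile(p,[.5,99.5],0)[:,:2].round(4))
# visible outer edge (far side from fingers): circle of known radius .055
mm=(m&(abs(L[...,2]-(L[...,:2]@a[:2]+a[2]))<.004)).astype(np.uint8)
c=max(cv2.findContours(mm,cv2.RETR_EXTERNAL,cv2.CHAIN_APPROX_NONE)[0],key=len)[:,0]
e=L[c[:,1],c[:,0]];r=np.hypot(e[:,0],e[:,1]);e=e[(r>.045)&(r<.065)&(e[:,0]>.0)]
from scipy.optimize import least_squares
o=least_squares(lambda v:np.hypot(e[:,0]-v[0],e[:,1]-v[1])-v[2],[0,0,.055],loss='soft_l1',f_scale=.001).x
print('lid centre in tool frame',o.round(4),len(e),'world',(T+R@[o[0],o[1],a[2]]).round(4))
E
python3 lidfit.py
```

```text
13.4 [ 0.43382038 -0.36605982  0.22042483] [-0.00103163  0.99999733 -0.00168255 -0.00119853] 0.3317887039369996 59.53055441379547 [-0.83 -0.07  1.76 -0.    1.46  0.74]
plate in tool frame z=ax+by+c [0.0026 0.0157 0.0092] 14409 lo/hi x,y [[-0.0518 -0.0527]
 [ 0.0536  0.0523]]
lid centre in tool frame [ 0.0006 -0.0003  0.0541] 252 world [ 0.4344 -0.3658  0.2113]
```

The lid sits centred and level in the grip. Carrying it to the pot.

>>> arm_command(rows=[[20,[0.01,0.04,0],[0,0,0]],[20,[0.02,0.12,0],[0,0,0]],[20,[0.03,0.22,0],[0,0,0]],[20,[0.04,0.33,0],[0,0,0]],[20,[0.05,0.44,0],[0,0,0]],[20,[0.055,0.55,0],[0,0,0]],[20,[0.058,0.66,0],[0,0,0]],[20,[0.058,0.77,0],[0,0,0]],[20,[0.058,0.87,0],[0,0,0]],[20,[0.058,0.95,0],[0,0,0]],[20,[0.058,1,0],[0,0,0]]])

```text
time: 14.32
tool_pos: [0.4511, -0.064, 0.2211]
tool_rot: [-0.001, 1.0, -0.001, -0.001]
contact_force: [-0.2, -0.2, -1.5]
gripper_width: 0.328
grasp_force: 59.6
```

>>> arm_command(rows=[[20,[0,0.06,0],[0,0,0]],[20,[0,0.12,0],[0,0,0]],[20,[0,0.17,-0.03],[0,0,0]],[20,[0,0.192,-0.1],[0,0,0]],[20,[0,0.192,-0.19],[0,0,0]],[20,[0,0.192,-0.27],[0,0,0]],[20,[0,0.192,-0.33],[0,0,0]],[20,[0,0.192,-0.36],[0,0,0]],[20,[0,0.192,-0.37],[0,0,0]],[20,[0,0.192,-0.37],[0,0,0]],[20,[0,0.192,-0.37],[0,0,0]]])

```text
time: 15.23
tool_pos: [0.4531, -0.0093, 0.1125]
tool_rot: [0.0, 1.0, -0.001, 0.0]
contact_force: [1.2, -1.0, -1.6]
gripper_width: 0.334
grasp_force: 59.6
```

```bash
python3 lidfit.py
python3 - <<'E'
from h import *
f=grab('scene');cv2.imwrite('pics/s7.png',cv2.resize(f['color'][150:250,190:320,::-1],(780,600),interpolation=cv2.INTER_CUBIC))
print(monitor.state()['tool_pos'])
E
```

```text
15.2833 [ 0.45350658 -0.00944193  0.11305517] [ 4.79795764e-04  9.99998404e-01 -1.46685597e-03  8.99949737e-04] 0.3313353733111759 59.61631715297699 [-0.18 -0.27  2.12 -0.    1.3   1.39]
plate in tool frame z=ax+by+c [0.0043 0.0166 0.0102] 14418 lo/hi x,y [[-0.0527 -0.053 ]
 [ 0.0528  0.0519]]
lid centre in tool frame [-0.0002 -0.0005  0.0541] 248 world [ 0.4533 -0.009   0.1029]
[ 0.45366427 -0.00945315  0.11322728]
```

View pics/s7.png

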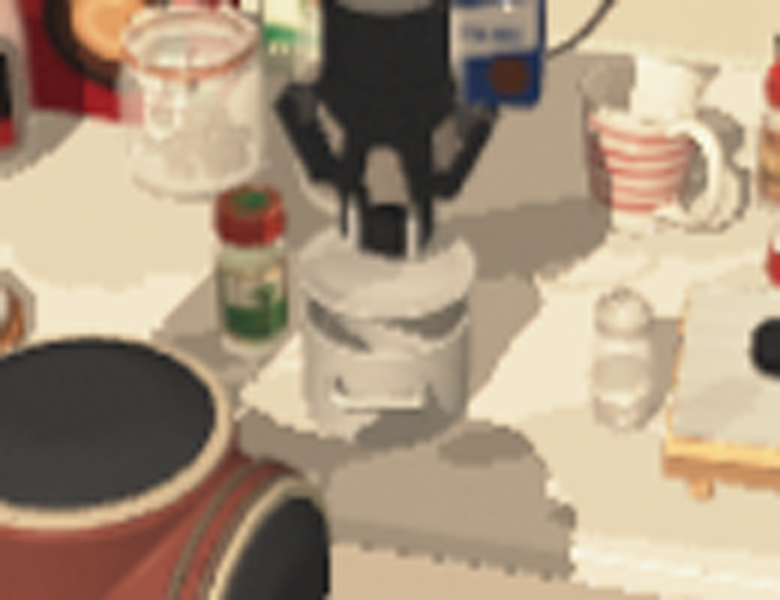

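The scene crop shows the lid (386,270) centred over the pot (386,370). Lowering slowly.

>>> arm_command(rows=[[20,[-0.003,0.003,-0.015],[0,0,0]],[20,[-0.003,0.003,-0.035],[0,0,0]],[20,[-0.003,0.003,-0.05],[0,0,0]],[20,[-0.003,0.003,-0.06],[0,0,0]],[20,[-0.003,0.003,-0.07],[0,0,0]],[20,[-0.003,0.003,-0.078],[0,0,0]],[20,[-0.003,0.003,-0.085],[0,0,0]],[20,[-0.003,0.003,-0.085],[0,0,0]],[20,[-0.003,0.003,-0.085],[0,0,0]]])

```text
time: 16.08
tool_pos: [0.4521, -0.0084, 0.0869]
tool_rot: [0.0, 1.0, -0.001, -0.0]
contact_force: [-2.4, 2.1, 4.4]
gripper_width: 0.331
grasp_force: 59.9
```

>>> arm_command(rows=[[20,[0,0,-0.006],[0,0,0]],[20,[0,0,-0.009],[0,0,0]],[20,[0,0,-0.009],[0,0,0]],[20,[0,0,-0.009],[0,0,0]]])

```text
time: 16.42
tool_pos: [0.4526, -0.0085, 0.0866]
tool_rot: [0.001, 1.0, -0.001, -0.0]
contact_force: [-10.1, 2.9, 16.4]
gripper_width: 0.331
grasp_force: 61.3
```

```bash
python3 lidfit.py
python3 - <<'E'
from h import *
f=load('wrist');W=world(f);x,y,z=W[...,0],W[...,1],W[...,2];r=np.hypot(x-.4525,y+.008);m=(r<.052)&(r>.035)&(z<.1)&(z>.05)
print('wrist plate z',np.percentile(z[m],[10,50,90]))
f=grab('scene');W=world(f);x,y,z=W[...,0],W[...,1],W[...,2];r=np.hypot(x-.4525,y+.008);m=(r<.052)&(r>.03)&(x<.45)&(z<.1)&(z>.066)
print('scene plate z',np.percentile(z[m],[10,50,90]),m.sum())
E
```

```text
16.4667 [ 0.45262995 -0.00853816  0.08656199] [ 6.91853507e-04  9.99999052e-01 -1.18559928e-03 -1.08411605e-04] 0.33062880419636853 61.276899576187134 [-0.18 -0.24  2.13 -0.    1.24  1.39]
plate in tool frame z=ax+by+c [0.0055 0.0072 0.0096] 14403 lo/hi x,y [[-0.0524 -0.0525]
 [ 0.0529  0.0522]]
lid centre in tool frame [ 0.0002 -0.0001  0.0539] 248 world [ 0.4528 -0.0084  0.077 ]
wrist plate z [0.07514309 0.07609711 0.07730057]
scene plate z [0.0729576  0.07569561 0.07854214] 133
```

The plate top measures 76 mm against an expected 75, so the lid is home. I'll ease the pressure, release and retreat.

>>> arm_command(rows=[[20,[0,0,0.006],[0,0,0]],[20,[0,0,0.006],[0,0,0]],[32,[0,0,0.006],[0,0,0]],[38,[0,0,0.006],[0,0,0]],[46,[0,0,0.006],[0,0,0]],[50,[0,0,0.006],[0,0,0]],[50,[0,0,0.006],[0,0,0]],[50,[0,0,0.03],[0,0,0]],[50,[0,0,0.1],[0,0,0]],[50,[0,0,0.2],[0,0,0]],[50,[0,0,0.32],[0,0,0]],[50,[0,0,0.45],[0,0,0]]])

```text
time: 17.52
tool_pos: [0.4507, -0.0081, 0.219]
tool_rot: [0.0, 1.0, -0.001, -0.002]
contact_force: [0.6, -0.0, -0.9]
gripper_width: 0.585
grasp_force: 0.0
```

>>> arm_command(rows=[[50,[-0.02,0,0.1],[0,0,0]],[50,[-0.02,0,0.1],[0,0,0]],[50,[-0.02,0,0.1],[0,0,0]],[50,[-0.02,0,0.1],[0,0,0]],[50,[-0.02,0,0.1],[0,0,0]],[50,[-0.02,0,0.1],[0,0,0]]])

```text
time: 18.02
tool_pos: [0.4449, -0.0082, 0.2464]
tool_rot: [-0.0, 1.0, -0.001, -0.002]
contact_force: [0.1, 0.0, -1.0]
gripper_width: 0.588
grasp_force: 0.0
```

Run:
```python
from h import *
w=grab('wrist');s=monitor.state();print(s['time'],s['tool_pos'],s['gripper_width'])
print('lid',fitdisc(w,.4525,-.008,.076,.006,.062))
W=world(w);r=np.hypot(W[...,0]-.4525,W[...,1]+.008);m=(r<.052)&(r>.02)&(abs(W[...,2]-.076)<.008);p=W[m]
print('plane',np.linalg.lstsq(np.c_[p[:,:2]-[.4525,-.008],np.ones(len(p))],p[:,2],rcond=None)[0])
t=grab('scene');print('wide lid',fitdisc(t,.435,.317,.027,.007,.08))
cv2.imwrite('pics/f8.png',np.hstack([cv2.resize(t['color'][140:255,130:430,::-1],(480,184)),np.zeros((184,4,3),np.uint8),cv2.resize(w['color'][:,:,::-1],(245,184))]))
```

```text
18.0667 [ 0.44495437 -0.00817156  0.24651431] 0.5904273710340218
lid (array([ 0.4532, -0.0085]), np.float64(0.0537), np.float64(0.0765), 253)
plane [ 0.00012825 -0.00014267  0.07681263]
wide lid (array([0.4323, 0.3132]), np.float64(0.0662), np.float64(0.0282), 37)
```

View pics/f8.png

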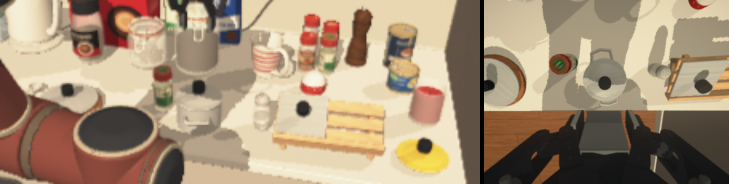

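The round lid is level and home on the pot (198,95). The wide lid is on the board (70,95), the square lid is still in the rack (303,110), and the bystanders are standing.

```bash
python3 -c "
from plant import manip; print(manip.job_done())"
```

```text
the job is handed in; nothing more can be done
None
```

The wide lid is flat on the board, knob up, and the round lid is fully home on the pot. The square lid is still in the rack and the things around are standing; I handed the job in at about 18 s and no verdict came back.

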